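# Set a rivet in the guarded bench press

## Robot

A 6-joint arm with a two-finger parallel gripper is mounted at the origin on the work surface. World frame = base frame: x ahead of the robot, y to its left, z up, the work surface at z = 0. Lengths are in m, angles in rad, forces in N, time in s.
With the tool pointing down it reaches from about 0.25 to 0.85 m from the base axis. Payload 12.5 kg.
Tool frame: the origin (TCP) lies midway between the tips of the shut fingers; the grasp point (between the pads) lies 19 mm behind it (manip.tcp_to_grasp is the distance from the TCP to the grasp point, in m); y points along the fingers, x is the direction in which the jaws open and shut, and the axes are right-handed (so a half turn about y gives the same grasp; the last joint's range is limited). The gripper opens to 93 mm and grips with 3 to 60 N. Pads are 15 mm wide; open, the fingers measure 128 mm over their backs; the gripper's body (75 mm by 188 mm) begins 65 mm behind the grasp point.
Start: joints at [1.244, 0.351, 1.652, -0, 1.139, -0.085], TCP at [0.132, 0.534, 0.219] pointing down, gripper open.
Joint ranges: [-2.75, 2.75], [-0.79, 2.1], [0.01, 2.65], [-1.57, 4.71], [0.07, 3.14], [-2.87, 2.87]. Speed limits (rad/s): [2.22, 2.22, 2.79, 3.14, 3.14, 3.14].

## Interface

Orientations are given as a 3x3 rotation matrix whose columns are the frame's x, y, z axes.
In Python, from workcell import manip gives the robot as it stands. The module is installed in compiled form; this text tells all that it offers.
- The arm moves only by the tool send_rows, never from a script. Its argument "commands" is a list of rows, each a list of 7 numbers: the shift along the tool's x, y, z in mm, then the turn, a rotation vector about the tool's x, y, z in degrees, then the closure, from -1 (fully open) to 1 (shut), so that 0 is half open. A call has 1 to 20 rows; each row shifts and turns the commanded pose from where the row before left it, along the tool's axes as they then stand; what a row does not reach is not made up. A row lasts 1/10 s, in which the tool goes at most 50 mm and 8.59 degrees, less where a joint would pass 70% of its speed; a pose out of reach is approached as far as the arm can. A call is refused whole if a number of a shift passes 50 or a number of a turn 8.59, either way. A call with a gripper value outside its range is refused whole. The fingers move at their own pace and stop on an object; the grip force is fixed at half the most. Time passes only in rows, so rows that do not move let the fingers close. It gives the time, the measured TCP pose, the force and the opening at its end, in the units of the state.
- manip.get_state(): the state, without advancing time (a new reading comes with each control period).
- manip.grab_frame(name): name is "scene" or "top" or "wrist"; returns the picture (420x560x3 uint8, red, green, blue); there is no depth.
- manip.calibration(name): a dict with "vfov" (degrees; the focal length in pixels is half the picture's height over the tangent of half this angle, whatever the lens; pixels are square), "cx", "cy" (the principal point, pixels), "world_to_cam" (4x4, takes a point from world to camera coordinates); the wrist camera has in their place "tool_from_camera" (4x4, takes a point from camera to tool coordinates, whose origin is the TCP and whose axes are the tool frame's). Camera axes: x right, y up, looking along -z (the intrinsics and any distortion apply to the point x, -y, -z); pixel columns grow to the right and rows downward; lengths in m; the calibration is good to about 2 mm. A picture is of the moment at which its call begins: read the wrist's pose just before it. calibration takes no time and is no camera call.
- manip.sign_off(): hands the job in, once; it reports no verdict.
Trained networks look in the newest picture that a camera, given by its name, has taken for a name from the list of things; names that differ only in an ending like _2 or _b are one class to them, and where a whole thing is asked for, a point or a joint stands for the part that bears it (a point fixed in the world has none). Each returns a list of dicts, best first, with "conf" (0 to 1); they miss things now and then, are a little off and sometimes report something else, mostly with a low value. They report only what shows in the picture. A call takes as long as a camera call. They do not tell look-alikes from the thing itself.
- manip.recognise(name, camera): "bbox" ([left, top, right, bottom] as shares, 0 to 1, of the picture: columns of its width, rows of its height, round what is visible of it).
- manip.outline_of(name, camera): "region" (420x560 bool, what is visible of it) and "bbox" ([left, top, right, bottom] as shares, 0 to 1, of the picture: columns of its width, rows of its height, round what is visible of it).
- manip.place_of(name, camera): "position" ([row, column] as shares, 0 to 1, of the picture: columns of its width, rows of its height: a listed point, or the origin of a listed thing).
The state is a dict: "time": time; "joint_pos": joint angles; "joint_velocities": joint speeds; "joint_efforts": joint torques, N m; "eef_pos": TCP position; "ee_rot": TCP orientation; "contact_force": force on the tool from outside, world axes, zero at the start; "wrist_torque": the same for the moment, N m; "opening": opening from 0.0 (shut) to 1.0 (fully open).
Only numpy, scipy, OpenCV 4.12 (cv2) and the standard library are available. Lean on these libraries where they do the work, as an engineer would, in place of code of your own. Each camera call takes 0.05 s, during which the arm holds its last target.

## Task

Push the die sled along its rails, without lifting it, until it is fully home against the stop under the press head. Only then reach down through the window of the guard, press the lever all the way down with the fingertips, keep it down for a good second and let it spring back up, all without touching the guard. Leave the sled home and everything else on the bench undisturbed.

Things in the scene. Friction and masses are not known exactly. Their poses are not given: they have to be found in the camera images.
- press: Grey bench press, fixed. Sizes in mm. Origin on the table top: x towards its back, away from the lever, y along the sled lane towards the stop. Base plate 12 thick, x -185 to 95, y -190 to 150. The lane is at x=30 between rails 52 apart, 10 high above the plate. The head spans the lane at x -26 to 95, y 30 to 110, underside 75, top 140 above the table.
- guard: Dark steel guard cage, must not be touched; fixed in front of the press head, origin and axes those of the press. Flat top plate 136 x 136, 4 thick, top face 150 above the table, centred over the press's (-112, 70), with a square 88 x 88 window in its middle (sides along press x and y); corner legs 8 square and bars 6 thick down to the base plate.
- window (a point): Centre of the guard's window, level with the top face of the guard plate (150 above the table). Axes as the press.
- lever_pad (a point): Centre of the top face of the lever's black finger pad (44 x 44, 12 thick). At rest it is 22 below the guard's top face, under the window (2 from its centre); fully pressed it has gone about 24 lower. The pad sits 80 from the hinge, which is a horizontal axis along press y on the press head's front.
- lever (a joint): Lever angle in rad: 0 up at rest, grows as it is pressed, stop at 0.30 (fully down). A spring returns it; at the pad it takes about 5 N to start and about 10 N to reach the stop.
- sled: Loose aluminium sled (0.4 to 0.9 kg) between the rails. Plate 48 wide (x), 150 long (y), 12 thick; origin under its centre, 12 above the table, y towards its nose. At its -y end a push block 48 wide, 15 thick, top 45 above the underside; near the nose a steel anvil 28 diameter, 15 high, with a brass rivet. To be pushed, never lifted.
- sled_push (a point): Centre of the sled's end face behind (the push block's outer face, facing -y of the sled), 38 above the table: where to push, in the sled's +y direction; a few newtons move it, well under 10 N.
- sled_nose (a point): Middle of the sled's nose (front end in +y, top of its plate), 150 ahead of the push face. Home when it meets the stop.
- stop (a point): Centre of the face of the stop block at the lane's +y end, which the sled's nose meets at home. Axes as the press. The sled starts with its nose 45 to 85 short of it.
- spool_a: Grey thread spool, 44 diameter, 35 high, standing on the press's base plate to the right of the guard. Leave alone. Origin under its centre.
- tin: Small aluminium tin, 36 diameter, 22 high, standing on the press's base plate. Leave alone. Origin under its centre.
- spool_b: Orange thread spool, 54 diameter, 50 high, standing on the table. Leave alone. Origin under its centre.
- spool_c: Green thread spool, 54 diameter, 50 high, standing on the table. Leave alone. Origin under its centre.
- spool_d: White thread spool, 60 diameter, 55 high, standing on the table. Leave alone. Origin under its centre.
- cup: White paper cup, 74 diameter at the rim, 80 high. Leave alone. Origin under its centre.
- brush: Dark wooden shoe brush, 45 x 130 x 36 high, lying on the table at the left. Leave alone. Origin under its centre.
- mallet: Hammer with a wooden handle, 240 long, lying on the table at the right. Leave alone.
Things that resemble listed ones, but are neither listed nor needed, are in the scene too. Of the things that look like the sled, the larger one is meant.

How it is judged:
By the outcome, as a careful person would: the job done as asked, in the order asked, and still so for the second after the job is handed in, with the robot touching nothing.
It also fails if it takes over 54 s, if anything falls off the work surface, if the arm or the gripper's body presses on something with over 40 N, if the wrist force passes 120 N, or if a joint passes its speed limit or range.

## Working session

There is one attempt and no reset: what is moved stays moved. The work goes in short steps, Python scripts to look and compute and a tool call to move; the robot and the scene stay as the last step left them, time stands still between calls to the robot, and variables do not carry over. Pictures are saved under pics/ and viewed, and the job is handed in when it is done.

Besides the shell and the picture viewer there is one more tool, called after ">>>" by a JSON object that holds its "method" and its "body". send_rows: Moves the arm, as the interface text tells. Its arguments: {"type":"object","properties":{"commands":{"type":"array"}},"required":["commands"]}

```bash
mkdir -p pics; python3 - <<'E'
from workcell import manip
import cv2,numpy as np
s=manip.get_state();print(s)
for n in("scene","top","wrist"):
    im=manip.grab_frame(n);cv2.imwrite(f"pics/{n}0.png",im[:,:,::-1])
    c=manip.calibration(n);print(n,{k:np.round(v,4).tolist() for k,v in c.items()})
print(manip.get_state()['time'])
E
```

```text
{'time': 0.0, 'joint_pos': array([ 1.24440131e+00,  3.51184079e-01,  1.65240374e+00, -1.51147717e-06,
        1.13908426e+00, -8.45842756e-02]), 'joint_velocities': array([ 0.00087782, -0.00094861, -0.00041355,  0.00250889, -0.0009927 ,
       -0.00011124]), 'joint_efforts': array([ 1.94410997e-03, -4.97325754e+01, -2.85251391e+01,  7.00302003e-02,
        2.56875210e-02, -1.19106639e-04]), 'eef_pos': array([0.1315649 , 0.53369373, 0.21813773]), 'ee_rot': array([[ 2.39460273e-01, -3.44796885e-04, -9.70906102e-01],
       [ 9.70905567e-01, -1.02287823e-03,  2.39460504e-01],
       [-1.07568395e-03, -9.99999417e-01,  8.98265166e-05]]), 'contact_force': array([-0.28232402,  0.58956589,  0.64330467]), 'wrist_torque': array([ 0.03673675,  0.01866828, -0.05897327]), 'opening': 0.9982799627646323}
scene {'vfov': 47.3976, 'cx': 286.0936, 'cy': 210.1012, 'world_to_cam': [[-0.859, 0.512, -0.0087, 0.5292], [-0.411, -0.6792, 0.6081, 0.1473], [0.3054, 0.5259, 0.7938, -1.6451], [0.0, 0.0, 0.0, 1.0]]}
top {'vfov': 55.3458, 'cx': 276.7884, 'cy': 216.3683, 'world_to_cam': [[-0.0948, -0.9955, 0.0004, 0.0171], [0.9714, -0.0924, 0.2189, -0.6013], [-0.2179, 0.0212, 0.9757, -1.0286], [0.0, 0.0, 0.0, 1.0]]}
wrist {'vfov': 61.7764, 'cx': 282.8763, 'cy': 210.1127, 'tool_from_camera': [[1.0, -0.0008, -0.0006, 0.0005], [-0.0004, 0.2662, -0.9639, -0.1658], [0.0009, 0.9639, 0.2662, 0.0737], [0.0, 0.0, 0.0, 1.0]]}
0.15
```

View pics/scene0.png

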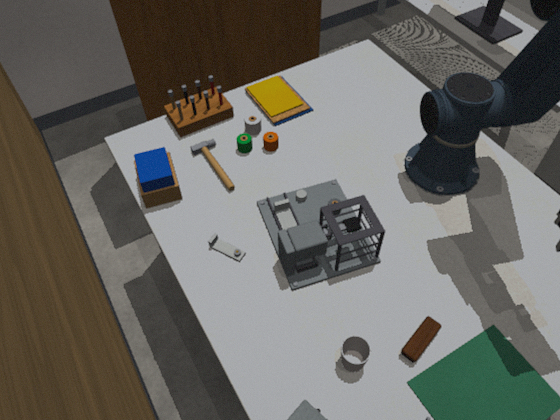

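View pics/top0.png

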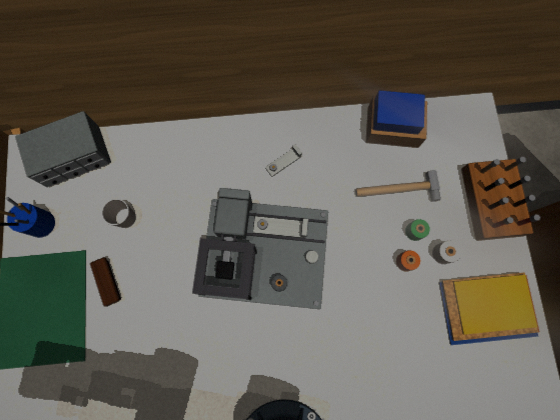

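View pics/wrist0.png

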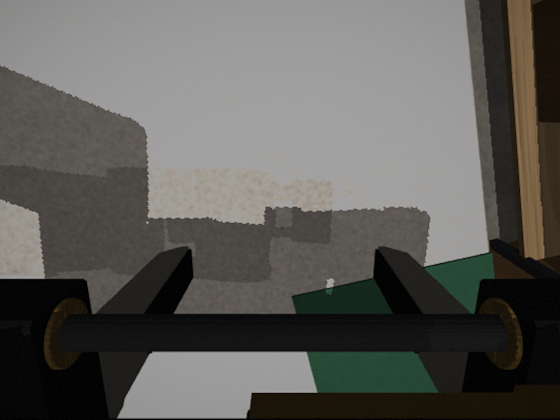

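The top view shows the press with its lane at rows 205–240. The stop end is on the left (+y) and the push block is near (305, 228). The guard window is near (226, 268). Next I'll query the networks and fit the press pose.

```bash
python3 - <<'E'
from workcell import manip
import cv2,numpy as np
for cam in("top","scene"):
    im=manip.grab_frame(cam)
    for n in("press","window","lever_pad","sled_push","sled_nose","stop","sled","spool_a","tin"):
        r=manip.place_of(n,cam)
        print(cam,n,[(round(d['conf'],2),round(d['position'][1]*560,1),round(d['position'][0]*420,1)) for d in r[:3]])
    x0,y0,w,h=((180,175,160,140) if cam=="top" else (245,170,150,130))
    c=cv2.resize(im[y0:y0+h,x0:x0+w],None,fx=5,fy=5,interpolation=cv2.INTER_CUBIC)
    cv2.imwrite(f"pics/{cam}_crop.png",cv2.resize(c,(160*5 if cam=='top' else 750,700 if cam=='top' else 650))[:600,:,::-1])
print(manip.get_state()['time'])
E
```

```text
top press [(0.65, 258.4, 235.4), (0.45, 226.4, 221.5)]
top window [(0.42, 277.4, 285.0)]
top lever_pad [(0.68, 222.0, 267.7), (0.17, 254.6, 224.0)]
top sled_push [(0.77, 298.8, 147.9), (0.7, 413.8, 232.0), (0.68, 307.6, 225.4)]
top sled_nose [(0.78, 256.3, 226.4), (0.77, 266.9, 168.6)]
top stop [(0.69, 226.7, 220.8)]
top sled [(0.63, 282.0, 228.8), (0.57, 282.6, 160.2)]
top spool_a [(0.84, 441.1, 250.5), (0.79, 277.8, 284.1), (0.62, 415.5, 230.0)]
top tin [(0.63, 108.8, 277.7), (0.61, 311.7, 259.0)]
scene press [(0.58, 304.0, 235.0)]
scene window [(0.79, 353.9, 213.5)]
scene lever_pad [(0.52, 351.5, 223.1), (0.5, 351.1, 218.9), (0.34, 301.5, 241.1)]
scene sled_push [(0.68, 280.5, 204.5), (0.6, 214.6, 238.7)]
scene sled_nose [(0.6, 239.4, 257.0)]
scene stop [(0.76, 300.3, 261.5)]
scene sled [(0.91, 228.3, 247.3), (0.88, 289.8, 228.5)]
scene spool_a [(0.66, 332.5, 211.4), (0.64, 252.7, 130.0), (0.53, 269.0, 146.6)]
scene tin [(0.58, 301.0, 196.7)]
1.15
```

View pics/top_crop.png

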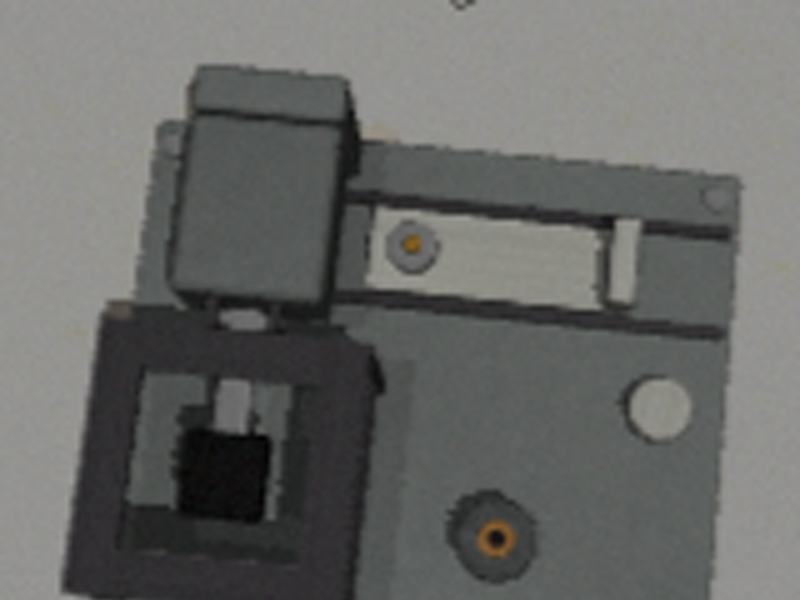

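View pics/scene_crop.png

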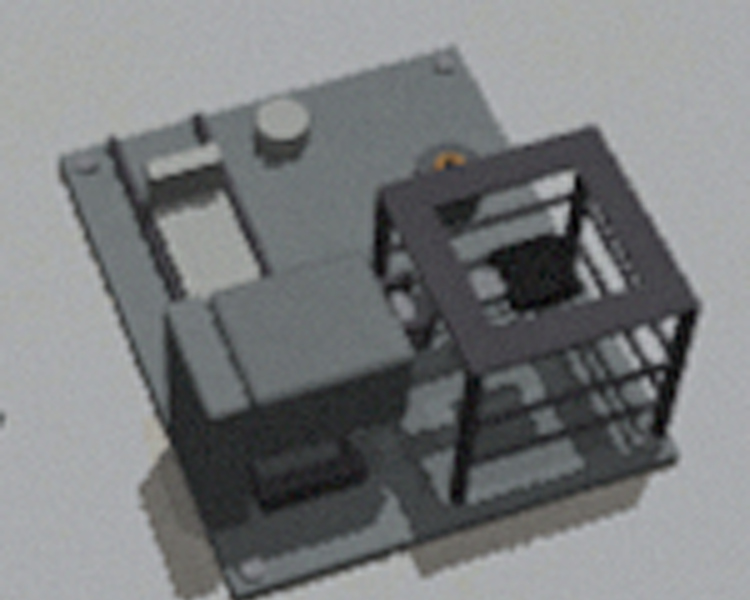

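```bash
cat > h.py <<'E'
from workcell import manip
import cv2,numpy as np
from scipy.optimize import least_squares
def proj(cam,P):
    c=manip.calibration(cam);f=210/np.tan(np.radians(c['vfov'])/2)
    P=np.atleast_2d(P);q=P@c['world_to_cam'][:3,:3].T+c['world_to_cam'][:3,3]
    return np.c_[c['cx']+f*q[:,0]/-q[:,2],c['cy']+f*q[:,1]/q[:,2]]
def pw(p,M):
    x,y,t=p;M=np.atleast_2d(M)/1000
    return np.c_[x+np.cos(t)*M[:,0]-np.sin(t)*M[:,1],y+np.sin(t)*M[:,0]+np.cos(t)*M[:,1],M[:,2]]
def ray(cam,u,v,z):
    c=manip.calibration(cam);f=210/np.tan(np.radians(c['vfov'])/2);R=c['world_to_cam'][:3,:3];o=-R.T@c['world_to_cam'][:3,3]
    d=R.T@np.array([(u-c['cx'])/f,-(v-c['cy'])/f,-1]);return o+d*(z-o[2])/d[2]
E
python3 - <<'E'
from h import *
T=[((95,-190,12),(741,177)),((-44,138,150),(105,303)),((-44,2,150),(378,350)),((-68,114,150),(140,367)),((-68,26,150),(318,388)),((-156,114,150),(118,548)),((-156,26,150),(300,562)),((-180,138,150),(65,592))]
S=[((-180,2,150),(597,127)),((-44,2,150),(378,188)),((-44,138,150),(470,368)),((-180,138,150),(700,305)),((-68,26,150),(433,210)),((-156,26,150),(578,170)),((-156,114,150),(640,295)),((-68,114,150),(488,342)),((95,-190,12),(60,162)),((-185,-190,12),(455,48)),((-185,150,12),(677,458))]
t3=[a for a,b in T];t2=np.array([b for a,b in T])/5+[180,175]
s3=[a for a,b in S];s2=np.array([b for a,b in S])/5+[245,170]
def res(p): return np.r_[(proj("top",pw(p,t3))-t2).ravel(),(proj("scene",pw(p,s3))-s2).ravel()]
for w in("both","top","scene"):
    n=2*len(T)
    f=res if w=="both" else (lambda p:res(p)[:n]) if w=="top" else (lambda p:res(p)[n:])
    r=least_squares(f,[.65,.1,0],loss='soft_l1',f_scale=.5);print(w,r.x,np.degrees(r.x[2]));
    if w=="both":
        print(np.round(res(r.x).reshape(-1,2),1).tolist());np.save("p.npy",r.x)
p=np.load("p.npy")
for cam,l in(("top",[(307.6,225.4,.045,),(305,228,.057),(256.3,226.4,.024)]),("scene",[(280.5,204.5,.038)])):
    for u,v,z in l:
        w=ray(cam,u,v,z);c,s=np.cos(p[2]),np.sin(p[2]);d=w[:2]-p[:2];print(cam,w,1000*np.array([c*d[0]+s*d[1],-s*d[0]+c*d[1]]))
E
```

```text
both [ 0.56031852  0.01410514 -0.20401397] -11.689139233381457
[[0.3, 0.3], [-1.3, 2.2], [-1.7, -1.3], [-0.1, -0.0], [-0.5, -0.3], [-1.0, -0.4], [-1.5, 0.8], [-1.7, -0.3], [-0.5, -0.8], [-0.6, -0.6], [-0.2, 1.3], [-0.1, 0.0], [-0.5, -0.9], [-0.9, -1.1], [0.1, -2.4], [0.9, -2.9], [-0.9, -2.1], [0.1, -1.1], [0.6, -1.0]]
top [ 0.56035873  0.01201923 -0.19813383] -11.352232329949269
scene [ 0.56168307  0.01709606 -0.20640269] -11.826003289997487
top [ 0.57137282 -0.12312088  0.045     ] [  38.627273  -132.1405085]
top [ 0.5625144 -0.1140427  0.057    ] [  28.11330757 -125.04532549]
top [0.58628103 0.01958112 0.024     ] [24.31463928 10.62246389]
scene [ 0.56610038 -0.11754763  0.038     ] [  32.33502682 -127.75104015]
```

>>> {"method": "send_rows", "body": {"commands": [[0,-8,0,0,8,0,1],[0,-8,0,0,8,0,1],[0,-8,0,0,8,0,1],[0,-8,0,0,8,0,1],[0,-8,0,0,8,0,1],[0,-8,0,0,8,0,1],[0,-8,0,0,8,0,1],[0,-8,0,0,8,0,1],[0,-8,0,0,8,0,1],[0,-8,0,0,8,0,1],[0,0,0,0,8,0,1]]}}

```text
time: 2.25
eef_pos: [0.1318, 0.5344, 0.2997]
ee_rot: [[0.977, 0.001, 0.211], [-0.211, 0.002, 0.977], [0.0, -1.0, 0.002]]
contact_force: [-1.4, -1.2, 0.3]
opening: 0.104
```

```bash
cat >> h.py <<'E'
p=np.load("p.npy")
def delta(M,pp=None):
    "tool-frame shift mm from current to press-frame point (mm)"
    s=manip.get_state();w=pw(p if pp is None else pp,M)[0];return 1000*s['ee_rot'].T@(w-s['eef_pos'])
def inpress(w,pp=None):
    x,y,t=p if pp is None else pp;c,s=np.cos(t),np.sin(t);d=np.array(w[:2])-[x,y];return 1000*np.array([c*d[0]+s*d[1],-s*d[0]+c*d[1],w[2]])
E
python3 - <<'E'
from h import *
s=manip.get_state();print(s['time'],s['eef_pos'],s['ee_rot'].round(3),s['opening']);print(delta((20,-170,260)), np.degrees(p[2]))
E
```

```text
2.25 [0.13178197 0.53435087 0.29973444] [[ 0.977  0.001  0.211]
 [-0.211  0.002  0.977]
 [ 0.    -1.     0.002]] 0.10418388006683223
[ 550.14125851   38.82807686 -587.97339971] -11.689139233381457
```

>>> {"method": "send_rows", "body": {"commands": [[20,0,-20,0,0,0,1],[27,2,-29,0,0,0,1],[27,2,-29,0,0,0,1],[27,2,-29,0,0,0,1],[27,2,-29,0,0,0,1],[27,2,-29,0,0,0,1],[27,2,-29,0,0,0,1],[27,2,-29,0,0,0,1],[27,2,-29,0,0,0,1],[27,2,-29,0,0,0,1],[27,2,-29,0,0,0,1],[27,2,-29,0,0,0,1],[27,2,-29,0,0,0,1],[27,2,-29,0,0,0,1],[27,2,-29,0,0,0,1],[27,2,-29,0,0,0,1],[27,2,-29,0,0,0,1],[27,2,-29,0,0,0,1],[27,2,-29,0,0,0,1],[27,2,-29,0,0,0,1]]}}

```text
time: 4.25
eef_pos: [0.5366, -0.1359, 0.2606]
ee_rot: [[0.979, 0.0, 0.206], [-0.206, 0.0, 0.979], [0.0, -1.0, 0.0]]
contact_force: [1.2, -0.1, 1.0]
opening: 0.005
```

```bash
cat >> h.py <<'E'
def wcam():
    s=manip.get_state();T=np.eye(4);T[:3,:3]=s['ee_rot'];T[:3,3]=s['eef_pos']
    C=T@manip.calibration("wrist")['tool_from_camera'];im=manip.grab_frame("wrist");np.save("wc.npy",C);return C,im
def wf():
    c=manip.calibration("wrist");return 210/np.tan(np.radians(c['vfov'])/2),c['cx'],c['cy']
def wproj(C,P):
    f,cx,cy=wf();q=(np.atleast_2d(P)-C[:3,3])@C[:3,:3];return np.c_[cx+f*q[:,0]/-q[:,2],cy+f*q[:,1]/q[:,2]]
def wray(C,u,v,z):
    f,cx,cy=wf();d=C[:3,:3]@np.array([(u-cx)/f,-(v-cy)/f,-1]);o=C[:3,3];return o+d*(z-o[2])/d[2]
E
python3 - <<'E'
from h import *
s=manip.get_state();print(s['time'],s['eef_pos'],s['joint_pos'].round(2),inpress(s['eef_pos']))
C,im=wcam();cv2.imwrite("pics/w1.png",cv2.resize(im,(800,600))[:,:,::-1])
E
```

```text
4.25 [ 0.53664421 -0.13593794  0.26056481] [-0.33  0.32  1.59  0.    1.23 -0.13] [   7.21564423 -151.72783394  260.5648099 ]
```

View pics/w1.png

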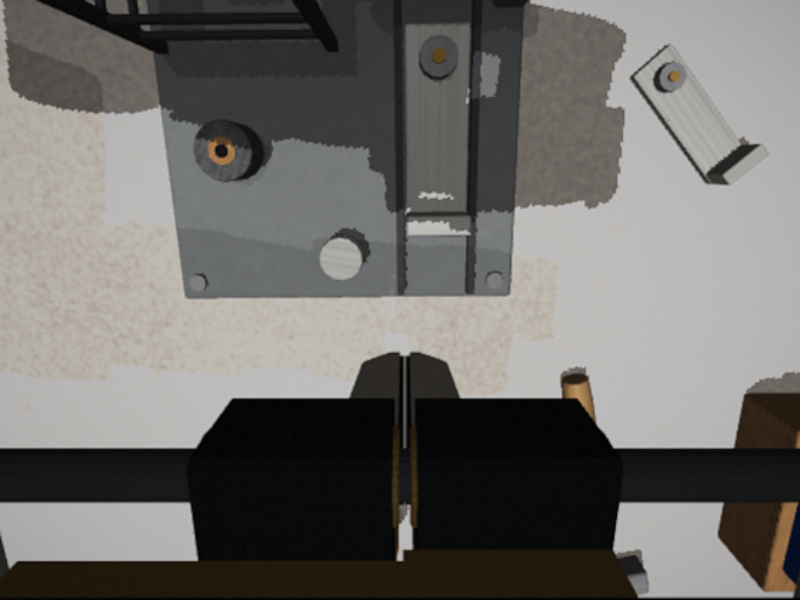

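The wrist view shows the plate's front corners at (187,297) and (510,293), at 800 px scale. The sled runs between the rails at columns 405–470, with the push block at rows 212–236. The tin is at (342,258) and spool_a at (222,150).

```bash
python3 - <<'E'
from h import *
C=np.load("wc.npy")
P={}
for n,u,v,z in[("c(-185,-190)",187,297,.012),("c(95,-190)",510,294,.012),("rail in L y",405,292,.022),("rail in R",471,292,.022),("block top L",406,236,.057),("block top R",470,236,.057),("nose L",405,23,.024),("nose R",470,24,.024),("tin top",341,258,.034),("spool top",222,150,.047)]:
    w=wray(C,u*.7,v*.7,z);P[n]=w;print(n,w.round(4),inpress(w).round(1))
a,b=P["c(-185,-190)"],P["c(95,-190)"];print("len",np.linalg.norm(a-b),"yaw",np.degrees(np.arctan2(*(b-a)[1::-1])))
for n in("sled_push","sled_nose","sled","lever_pad"):
    print(n,[(round(d['conf'],2),(np.array(d['position'])[::-1]*[800,600]).round()) for d in manip.place_of(n,"wrist")[:3]])
E
```

```text
c(-185,-190) [ 0.3472 -0.1343  0.012 ] [-178.6 -188.5   12. ]
c(95,-190) [ 0.6182 -0.1883  0.012 ] [  97.7 -186.5   12. ]
rail in L y [ 0.5313 -0.1657  0.022 ] [   8.  -181.9   22. ]
rail in R [ 0.5851 -0.1769  0.022 ] [  63. -182.   22.]
block top L [ 0.5425 -0.1152  0.057 ] [   8.8 -130.2   57. ]
block top R [ 0.5888 -0.1248  0.057 ] [  56.  -130.3   57. ]
nose L [0.5724 0.0312 0.024 ] [ 8.3 19.2 24. ]
nose R [0.6182 0.021  0.024 ] [55.3 18.5 24. ]
tin top [ 0.4879 -0.125   0.034 ] [ -42.7 -150.9   34. ]
spool top [ 0.4244 -0.0281  0.047 ] [-124.5  -68.9   47. ]
len 0.2763111940796614 yaw -11.258143643006854
sled_push [(0.94, array([436., 233.])), (0.58, array([740., 175.]))]
sled_nose [(0.96, array([440.,  23.])), (0.69, array([651.,  58.]))]
sled [(0.92, array([687., 124.])), (0.9, array([435., 131.]))]
lever_pad []
```

>>> {"method": "send_rows", "body": {"commands": [[5,0,-3,0,0,0,1],[5,0,-3,0,0,0,1],[5,15,-3,0,0,0,1],[5,20,-4,0,0,0,1],[5,25,-1,0,0,0,1],[0,25,0,0,0,0,1],[0,25,0,0,0,0,1],[0,25,0,0,0,0,1],[0,25,0,0,0,0,1],[0,25,0,0,0,0,1],[0,20,0,0,0,0,1],[0,15,0,0,0,0,1],[0,5,0,0,0,0,1],[0,0,0,0,0,0,1]]}}

```text
time: 5.9
eef_pos: [0.5574, -0.1531, 0.0351]
ee_rot: [[0.979, -0.001, 0.205], [-0.205, 0.0, 0.979], [-0.001, -1.0, 0.0]]
contact_force: [-0.7, 0.5, 0.1]
opening: 0.002
```

```bash
python3 - <<'E'
from h import *
s=manip.get_state();print(s['time'],s['eef_pos'],s['contact_force'],inpress(s['eef_pos']))
C,im=wcam();cv2.imwrite("pics/w2.png",cv2.resize(im,(800,600))[:,:,::-1])
E
```

```text
5.9 [ 0.55739458 -0.15306891  0.03505283] [-0.7205812   0.54410849  0.08690934] [  31.00644512 -164.29946483   35.05283394]
```

View pics/w2.png

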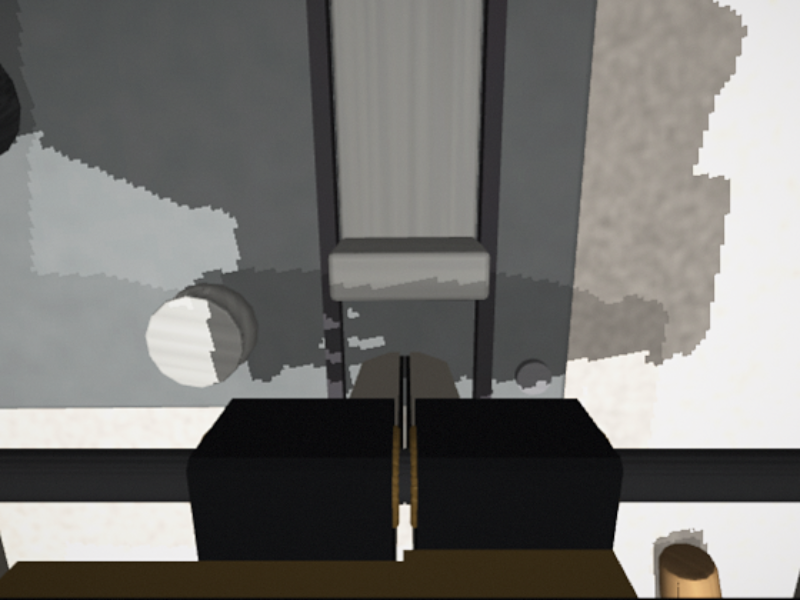

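The fingers (col 405) line up with the push block (cols 329–489), about 25 mm behind its face. I'll start the push.

>>> {"method": "send_rows", "body": {"commands": [[0,0,5,0,0,0,1],[0,0,5,0,0,0,1],[0,0,5,0,0,0,1],[0,0,4,0,0,0,1],[0,0,3,0,0,0,1],[0,0,3,0,0,0,1],[0,0,3,0,0,0,1],[0,0,3,0,0,0,1],[0,0,3,0,0,0,1],[0,0,3,0,0,0,1],[0,0,3,0,0,0,1],[0,0,3,0,0,0,1],[0,0,3,0,0,0,1],[0,0,3,0,0,0,1],[0,0,3,0,0,0,1],[0,0,3,0,0,0,1]]}}

```text
time: 7.55
eef_pos: [0.569, -0.0992, 0.0357]
ee_rot: [[0.979, 0.0, 0.205], [-0.205, -0.0, 0.979], [0.0, -1.0, -0.0]]
contact_force: [-1.3, -5.5, 2.4]
opening: 0.005
```

```bash
python3 - <<'E'
from h import *
s=manip.get_state();print(s['time'],s['contact_force'],inpress(s['eef_pos']))
C,im=wcam();cv2.imwrite("pics/w3.png",cv2.resize(im,(800,600))[:,:,::-1])
im=manip.grab_frame("scene");cv2.imwrite("pics/s3.png",cv2.resize(im[170:300,225:395],None,fx=4.7,fy=4.6)[:,:,::-1])
E
```

```text
7.55 [-1.32220502 -5.48614493  2.43365719] [  31.46113014 -109.15723015   35.70973947]
```

View pics/w3.png

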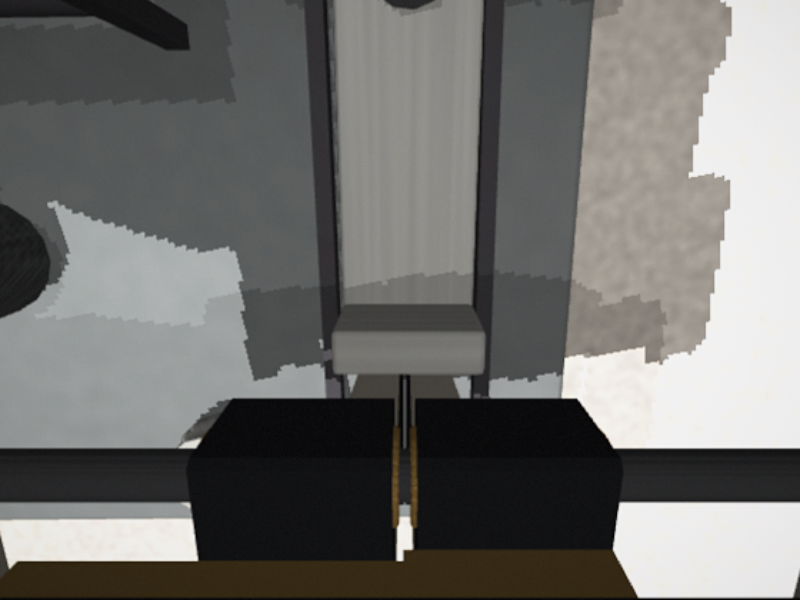

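View pics/s3.png

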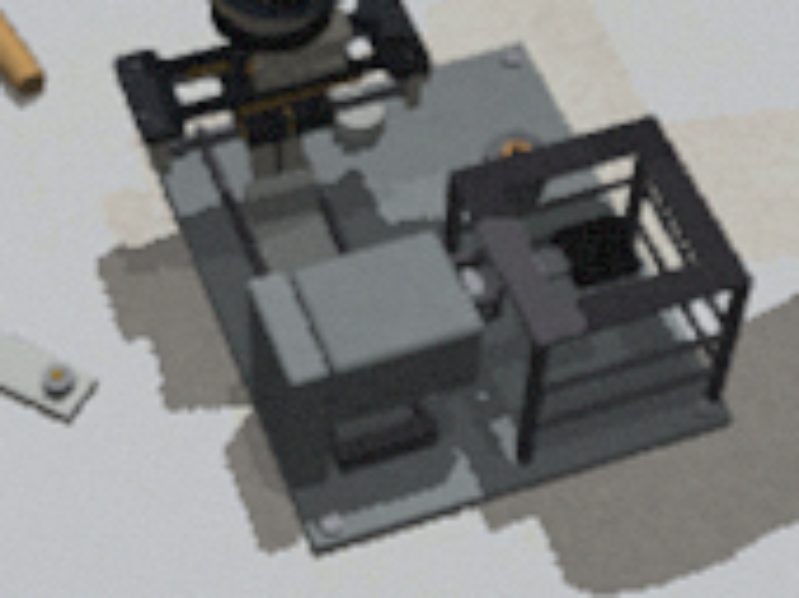

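>>> {"method": "send_rows", "body": {"commands": [[0,0,3,0,0,0,1],[0,0,3,0,0,0,1],[0,0,3,0,0,0,1],[0,0,3,0,0,0,1],[0,0,2,0,0,0,1]]}}

```text
time: 8.15
eef_pos: [0.5718, -0.0853, 0.0356]
ee_rot: [[0.979, -0.0, 0.205], [-0.205, -0.0, 0.979], [0.0, -1.0, -0.0]]
contact_force: [-1.4, -4.9, 2.2]
opening: 0.007
```

>>> {"method": "send_rows", "body": {"commands": [[0,0,2,0,0,0,1],[0,0,2,0,0,0,1],[0,0,2,0,0,0,1],[0,0,2,0,0,0,1]]}}

```text
time: 8.55
eef_pos: [0.5734, -0.0777, 0.0356]
ee_rot: [[0.979, -0.0, 0.205], [-0.205, -0.0, 0.979], [-0.0, -1.0, -0.0]]
contact_force: [-1.4, -5.2, 1.8]
opening: 0.007
```

>>> {"method": "send_rows", "body": {"commands": [[0,0,2,0,0,0,1],[0,0,2,0,0,0,1],[0,0,2,0,0,0,1],[0,0,2,0,0,0,1]]}}

```text
time: 8.95
eef_pos: [0.5751, -0.0699, 0.0356]
ee_rot: [[0.979, -0.0, 0.205], [-0.205, -0.0, 0.979], [-0.0, -1.0, -0.0]]
contact_force: [-1.1, -4.8, 2.2]
opening: 0.005
```

>>> {"method": "send_rows", "body": {"commands": [[0,0,2,0,0,0,1],[0,0,2,0,0,0,1],[0,0,2,0,0,0,1]]}}

```text
time: 9.25
eef_pos: [0.5763, -0.064, 0.0357]
ee_rot: [[0.979, -0.0, 0.205], [-0.205, -0.0, 0.979], [-0.0, -1.0, -0.0]]
contact_force: [-0.9, -4.5, 2.3]
opening: 0.001
```

>>> {"method": "send_rows", "body": {"commands": [[0,0,2,0,0,0,1],[0,0,2,0,0,0,1],[0,0,2,0,0,0,1]]}}

```text
time: 9.55
eef_pos: [0.5775, -0.0581, 0.0356]
ee_rot: [[0.979, -0.0, 0.205], [-0.205, -0.0, 0.979], [-0.0, -1.0, -0.0]]
contact_force: [-1.0, -5.3, 2.3]
opening: -0.001
```

>>> {"method": "send_rows", "body": {"commands": [[0,0,2,0,0,0,1],[0,0,2,0,0,0,1]]}}

```text
time: 9.75
eef_pos: [0.5783, -0.0544, 0.0357]
ee_rot: [[0.979, -0.0, 0.205], [-0.205, -0.0, 0.979], [-0.0, -1.0, -0.0]]
contact_force: [-3.1, -19.5, 2.3]
opening: 0.009
```

>>> {"method": "send_rows", "body": {"commands": [[0,0,2,0,0,0,1],[0,0,2,0,0,0,1]]}}

```text
time: 9.95
eef_pos: [0.5792, -0.0542, 0.036]
ee_rot: [[0.979, 0.0, 0.204], [-0.204, -0.006, 0.979], [0.001, -1.0, -0.006]]
contact_force: [-6.8, -44.4, 5.9]
opening: 0.005
```

The force jumped and the arm stopped, so the sled appears to be home. I'll back off and go up.

>>> {"method": "send_rows", "body": {"commands": [[0,0,-4,0,0,0,1],[0,0,-6,0,0,0,1],[0,0,-15,0,0,0,1],[0,0,-15,0,0,0,1],[0,-10,-10,0,0,0,1],[0,-20,0,0,0,0,1],[0,-30,0,0,0,0,1],[0,-30,0,0,0,0,1],[0,-30,0,0,0,0,1],[0,-30,0,0,0,0,1],[0,-30,0,0,0,0,1],[0,-20,0,0,0,0,1],[0,0,0,0,0,0,1]]}}

```text
time: 11.25
eef_pos: [0.5698, -0.1001, 0.2391]
ee_rot: [[0.979, 0.005, 0.206], [-0.206, -0.001, 0.979], [0.005, -1.0, -0.0]]
contact_force: [1.0, 0.1, -0.2]
opening: 0.003
```

```bash
python3 - <<'E'
from h import *
s=manip.get_state();print(s['time'],s['contact_force'],inpress(s['eef_pos']),s['ee_rot'].round(3))
C,im=wcam();cv2.imwrite("pics/w4.png",cv2.resize(im,(800,600))[:,:,::-1])
im=manip.grab_frame("scene");cv2.imwrite("pics/s4.png",cv2.resize(im[170:300,225:395],None,fx=4.7,fy=4.6)[:,:,::-1])
for v,z in((220.8,.024),(220.8,.035)):print(inpress(ray("top",226.7,v,z)))
for z in(.024,.035):print(inpress(ray("scene",300.3,261.5,z)))
E
```

```text
11.25 [ 0.98968981  0.05806181 -0.16639067] [  32.4438369  -109.9148963   239.07556976] [[ 0.979  0.005  0.206]
 [-0.206 -0.001  0.979]
 [ 0.005 -1.    -0.   ]]
[31.23687752 96.03130624 24.        ]
[29.06343643 94.3831762  35.        ]
[42.32976981 80.7975943  24.        ]
[44.78859122 87.02775195 35.        ]
```

View pics/w4.png

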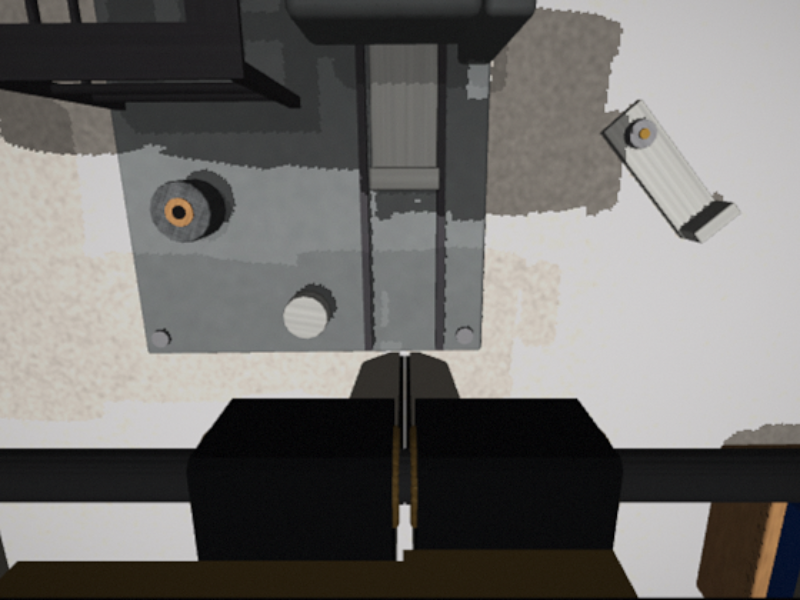

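View pics/s4.png

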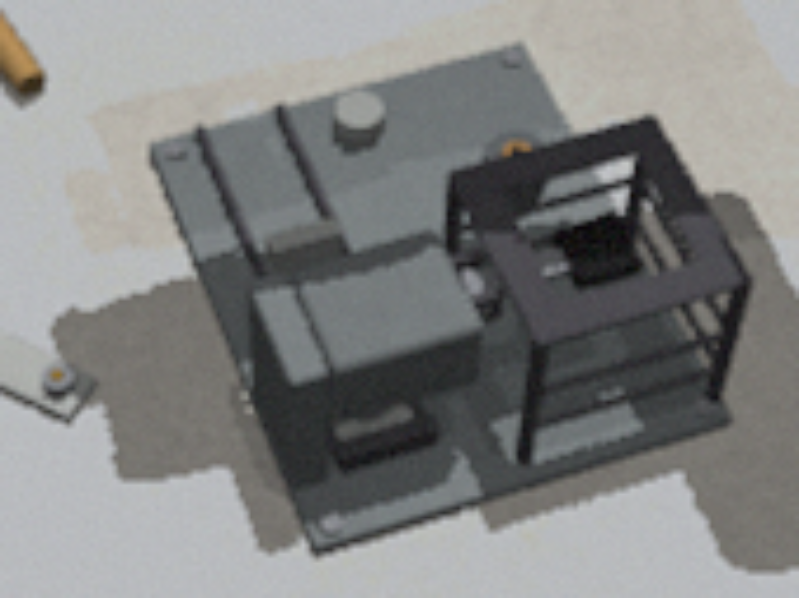

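The sled sits straight and home against the stop: nose estimate ≈93, stop estimate ≈95 in press y. Next is a hover over the guard window to measure it up close.

>>> {"method": "send_rows", "body": {"commands": [[0,-25,0,0,0,0,1],[-10,-25,10,0,0,0,1],[-15,0,16,0,0,0,1],[-15,0,18,0,0,0,1],[-15,0,18,0,0,0,1],[-15,0,18,0,0,0,1],[-15,0,18,0,0,0,1],[-15,0,18,0,0,0,1],[-15,0,18,0,0,0,1],[-15,0,18,0,0,0,1],[-14,0,18,0,0,0,1],[0,0,0,0,0,0,1],[0,0,0,0,0,0,1]]}}

```text
time: 12.65
eef_pos: [0.4627, 0.0964, 0.2848]
ee_rot: [[0.979, -0.001, 0.205], [-0.205, -0.0, 0.979], [-0.001, -1.0, -0.001]]
contact_force: [-0.0, -0.6, 0.1]
opening: 0.006
```

```bash
python3 - <<'E'
from h import *
s=manip.get_state();print(s['time'],s['contact_force'],inpress(s['eef_pos']),s['ee_rot'].round(3))
C,im=wcam();cv2.imwrite("pics/w5.png",cv2.resize(im,(800,600))[:,:,::-1])
for n in("window","lever_pad"):
    print(n,[(round(d['conf'],2),(np.array(d['position'])[::-1]*[800,600]).round()) for d in manip.place_of(n,"wrist")[:3]])
E
```

```text
12.65 [-0.0372615  -0.63970472  0.05731273] [-112.32478926   60.84476095  284.78209111] [[ 0.979 -0.001  0.205]
 [-0.205 -0.     0.979]
 [-0.001 -1.    -0.001]]
window []
lever_pad [(0.58, array([402., 266.]))]
```

View pics/w5.png

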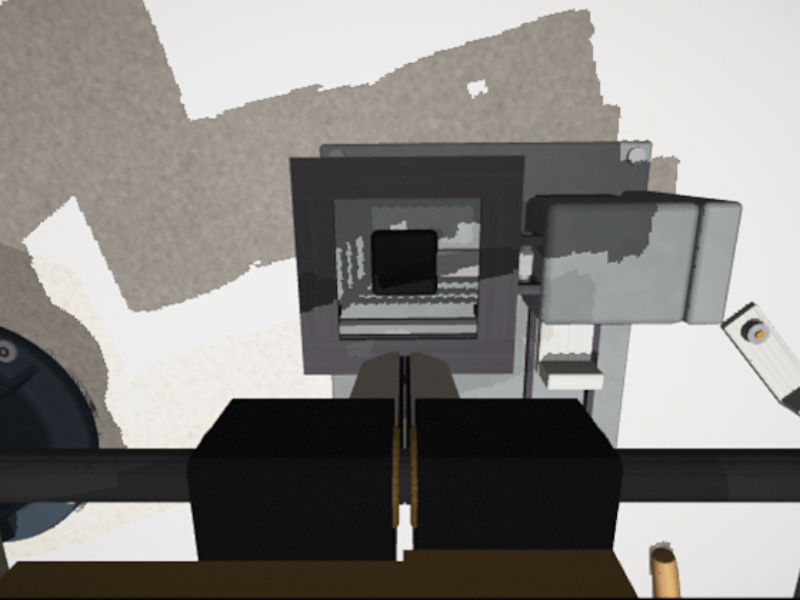

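The wrist view shows the guard's outer corners at (290,158), (524,156), (518,374) and (303,374). The window spans about (333–480, 198–339), and the pad is centred near (404,262).

```bash
python3 - <<'E'
from h import *
C=np.load("wc.npy")
def f(l,z):
    W=np.array([wray(C,u*.7,v*.7,z) for u,v in l]);c=W.mean(0)
    print("sides",[round(1000*np.linalg.norm(W[i]-W[(i+1)%4]),1) for i in range(4)],"yaw",round(np.degrees(np.arctan2(*(W[1]-W[0])[1::-1])),2),round(np.degrees(np.arctan2(*(W[2]-W[3])[1::-1])),2),"c",c.round(4),inpress(c).round(1));return c
a=f([(290,158),(524,156),(518,374),(303,374)],.150)
b=f([(333,199),(480,198),(477,340),(339,340)],.150)
d=f([(371,230),(437,230),(437,294),(372,295)],.128)
for c in(a,b,d): print(delta(inpress(c)))
E
```

```text
sides [np.float64(134.9), np.float64(135.9), np.float64(139.4), np.float64(134.8)] yaw -11.28 -11.7 c [0.4673 0.105  0.15  ] [-109.5   70.1  150. ]
sides [np.float64(86.6), np.float64(88.7), np.float64(87.8), np.float64(88.1)] yaw -11.36 -11.71 c [0.4664 0.1051 0.15  ] [-110.4   70.1  150. ]
sides [np.float64(42.4), np.float64(42.5), np.float64(43.3), np.float64(43.2)] yaw -11.74 -10.81 c [0.4648 0.1068 0.128 ] [-112.3   71.4  128. ]
[  2.32999721 135.17164355   9.81033832]
[  1.39599828 135.17229626   9.75215207]
[ -0.4688726  157.17303178  11.08990033]
```

The measurements agree (136 and 88 mm sides recovered). I'll centre with a small outward bias for the tilting pad, then go down through the window.

>>> {"method": "send_rows", "body": {"commands": [[-2,0,3,0,0,0,1],[-2,0,4,0,0,0,1],[-1,0,3,0,0,0,1],[0,15,0,0,0,0,1],[0,20,0,0,0,0,1],[0,20,0,0,0,0,1],[0,20,0,0,0,0,1],[0,15,0,0,0,0,1],[0,10,0,0,0,0,1],[0,5,0,0,0,0,1],[0,0,0,0,0,0,1]]}}

```text
time: 13.9
eef_pos: [0.46, 0.1075, 0.1804]
ee_rot: [[0.979, -0.001, 0.205], [-0.205, -0.0, 0.979], [-0.0, -1.0, -0.0]]
contact_force: [-0.8, -0.9, -0.1]
opening: 0.005
```

```bash
python3 - <<'E'
from h import *
s=manip.get_state();print(s['time'],s['contact_force'],inpress(s['eef_pos']),s['ee_rot'].round(3))
C,im=wcam();cv2.imwrite("pics/w6.png",cv2.resize(im,(800,600))[:,:,::-1])
E
```

```text
13.9 [-0.83606455 -0.85356774 -0.11794154] [-117.18277205   71.14754457  180.4426635 ] [[ 0.979 -0.001  0.205]
 [-0.205 -0.     0.979]
 [-0.    -1.    -0.   ]]
```

View pics/w6.png

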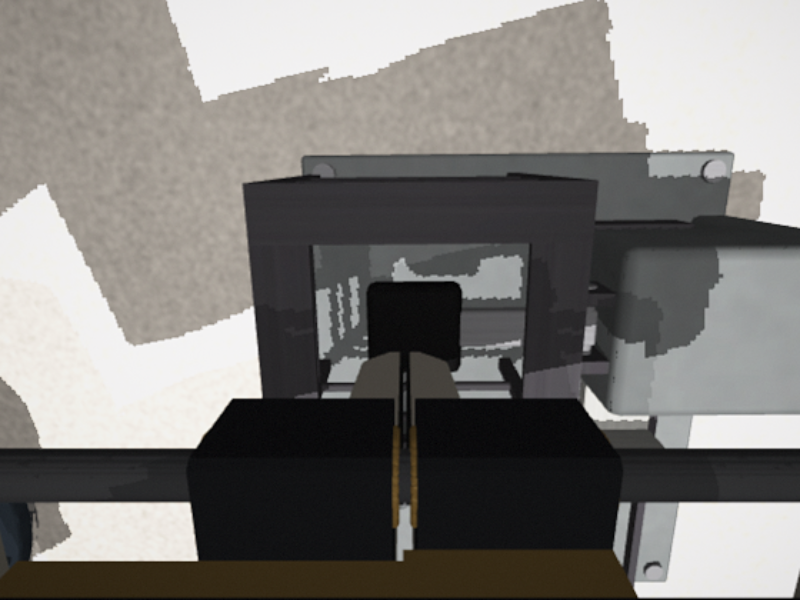

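Alignment looks good: the fingers are over the pad, inside the window columns 313–528. Descending.

>>> {"method": "send_rows", "body": {"commands": [[0,10,0,0,0,0,1],[0,15,0,0,0,0,1],[0,10,0,0,0,0,1],[0,8,0,0,0,0,1],[0,4,0,0,0,0,1],[0,3,0,0,0,0,1],[0,3,0,0,0,0,1]]}}

```text
time: 14.65
eef_pos: [0.4603, 0.1075, 0.1277]
ee_rot: [[0.979, 0.0, 0.205], [-0.205, 0.0, 0.979], [0.0, -1.0, 0.0]]
contact_force: [-2.3, -0.3, 3.8]
opening: 0.007
```

>>> {"method": "send_rows", "body": {"commands": [[0,3,0,0,0,0,1],[0,3,0,0,0,0,1],[0,3,0,0,0,0,1]]}}

```text
time: 14.95
eef_pos: [0.4601, 0.1075, 0.1188]
ee_rot: [[0.979, 0.0, 0.205], [-0.205, 0.0, 0.979], [0.0, -1.0, 0.0]]
contact_force: [-1.7, 0.3, 6.1]
opening: 0.004
```

>>> {"method": "send_rows", "body": {"commands": [[0,3,0,0,0,0,1],[0,2,0,0,0,0,1]]}}

```text
time: 15.15
eef_pos: [0.4604, 0.1075, 0.1139]
ee_rot: [[0.979, 0.001, 0.205], [-0.205, 0.0, 0.979], [0.001, -1.0, 0.0]]
contact_force: [-1.1, -0.4, 6.4]
opening: 0.009
```

>>> {"method": "send_rows", "body": {"commands": [[0,2,0,0,0,0,1],[0,2,0,0,0,0,1]]}}

```text
time: 15.35
eef_pos: [0.4609, 0.1074, 0.1102]
ee_rot: [[0.979, 0.002, 0.205], [-0.205, -0.0, 0.979], [0.002, -1.0, 0.0]]
contact_force: [0.4, -1.2, 8.1]
opening: 0.004
```

>>> {"method": "send_rows", "body": {"commands": [[0,2,0,0,0,0,1]]}}

```text
time: 15.45
eef_pos: [0.4612, 0.1074, 0.1083]
ee_rot: [[0.979, 0.003, 0.205], [-0.205, -0.0, 0.979], [0.003, -1.0, 0.001]]
contact_force: [0.7, -2.0, 7.6]
opening: 0.005
```

>>> {"method": "send_rows", "body": {"commands": [[0,1,0,0,0,0,1]]}}

```text
time: 15.55
eef_pos: [0.4613, 0.1074, 0.1074]
ee_rot: [[0.979, 0.003, 0.205], [-0.205, -0.0, 0.979], [0.003, -1.0, 0.001]]
contact_force: [1.3, -2.5, 8.1]
opening: 0.005
```

>>> {"method": "send_rows", "body": {"commands": [[0,1,0,0,0,0,1]]}}

```text
time: 15.65
eef_pos: [0.4614, 0.1073, 0.1065]
ee_rot: [[0.979, 0.003, 0.205], [-0.205, -0.0, 0.979], [0.003, -1.0, 0.001]]
contact_force: [0.8, -2.0, 7.6]
opening: 0.006
```

>>> {"method": "send_rows", "body": {"commands": [[0,1,0,0,0,0,1]]}}

```text
time: 15.75
eef_pos: [0.4616, 0.1074, 0.1056]
ee_rot: [[0.979, 0.004, 0.205], [-0.205, 0.0, 0.979], [0.004, -1.0, 0.001]]
contact_force: [2.1, -1.5, 9.7]
opening: 0.006
```

>>> {"method": "send_rows", "body": {"commands": [[0,1,0,0,0,0,1]]}}

```text
time: 15.85
eef_pos: [0.4617, 0.1073, 0.1046]
ee_rot: [[0.979, 0.004, 0.205], [-0.205, -0.0, 0.979], [0.004, -1.0, 0.001]]
contact_force: [2.0, -3.0, 9.8]
opening: 0.003
```

>>> {"method": "send_rows", "body": {"commands": [[0,1,0,0,0,0,1]]}}

```text
time: 15.95
eef_pos: [0.4619, 0.1073, 0.1038]
ee_rot: [[0.979, 0.005, 0.205], [-0.205, -0.0, 0.979], [0.005, -1.0, 0.001]]
contact_force: [-1.1, -2.9, 18.7]
opening: 0.003
```

>>> {"method": "send_rows", "body": {"commands": [[0,1,0,0,0,0,1]]}}

```text
time: 16.05
eef_pos: [0.4621, 0.1073, 0.1035]
ee_rot: [[0.979, 0.005, 0.205], [-0.205, -0.0, 0.979], [0.005, -1.0, 0.001]]
contact_force: [-4.3, -4.1, 28.9]
opening: 0.006
```

>>> {"method": "send_rows", "body": {"commands": [[0,1,0,0,0,0,1]]}}

```text
time: 16.15
eef_pos: [0.4622, 0.1073, 0.1031]
ee_rot: [[0.979, 0.005, 0.205], [-0.205, -0.0, 0.979], [0.005, -1.0, 0.001]]
contact_force: [-8.1, -4.4, 40.9]
opening: 0.006
```

Force rises sharply at z ≈ 0.104, so the lever is on its stop. I'll ease off 1 mm and hold for 1.6 s.

>>> {"method": "send_rows", "body": {"commands": [[0,-1,0,0,0,0,1],[0,0,0,0,0,0,1],[0,0,0,0,0,0,1],[0,0,0,0,0,0,1],[0,0,0,0,0,0,1],[0,0,0,0,0,0,1],[0,0,0,0,0,0,1],[0,0,0,0,0,0,1]]}}

```text
time: 16.95
eef_pos: [0.462, 0.1073, 0.1037]
ee_rot: [[0.979, 0.005, 0.205], [-0.205, -0.0, 0.979], [0.005, -1.0, 0.001]]
contact_force: [-2.6, -3.9, 22.0]
opening: 0.003
```

```bash
python3 - <<'E'
from h import *
s=manip.get_state();print(s['time'],s['contact_force'],inpress(s['eef_pos']))
C,im=wcam();cv2.imwrite("pics/w7.png",cv2.resize(im,(800,600))[:,:,::-1])
E
```

```text
16.95 [-2.63916557 -3.87042715 21.99605048] [-115.14833367   71.38853115  103.66839078]
```

>>> {"method": "send_rows", "body": {"commands": [[0,0,0,0,0,0,1],[0,0,0,0,0,0,1],[0,0,0,0,0,0,1],[0,0,0,0,0,0,1],[0,0,0,0,0,0,1],[0,0,0,0,0,0,1],[0,0,0,0,0,0,1],[0,0,0,0,0,0,1]]}}

```text
time: 17.8
eef_pos: [0.462, 0.1073, 0.1037]
ee_rot: [[0.979, 0.005, 0.205], [-0.205, -0.0, 0.979], [0.005, -1.0, 0.001]]
contact_force: [-2.5, -3.0, 23.1]
opening: 0.004
```

View pics/w7.png

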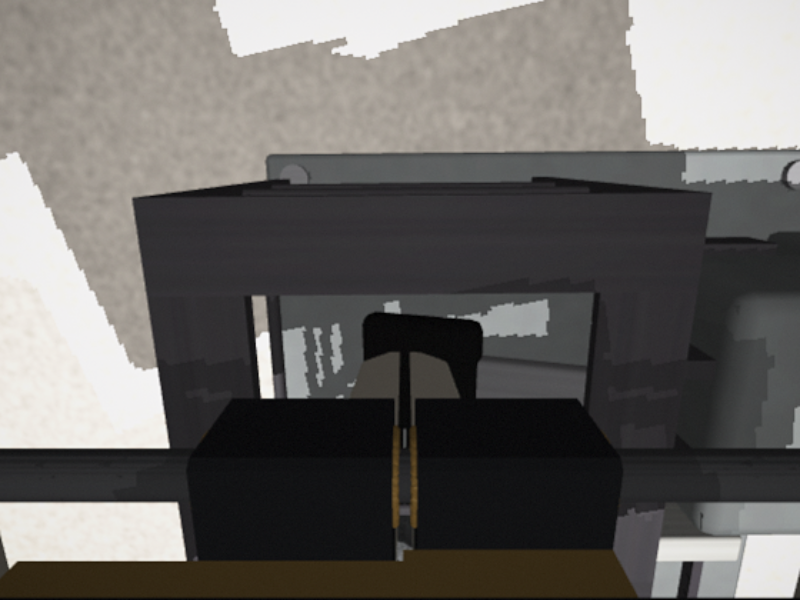

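The pad is down and tilted, and the fingers are well inside the window. It has been held at the stop for about 1.8 s, so I'll release straight up.

>>> {"method": "send_rows", "body": {"commands": [[0,-3,0,0,0,0,1],[0,-4,0,0,0,0,1],[0,-5,0,0,0,0,1],[0,-5,0,0,0,0,1],[0,-5,0,0,0,0,1],[0,-5,0,0,0,0,1],[0,-8,0,0,0,0,1],[0,-10,0,0,0,0,1],[0,-15,0,0,0,0,1],[0,-20,0,0,0,0,1],[0,-25,0,0,0,0,1],[0,-25,0,0,0,0,1],[0,-25,0,0,0,0,1],[0,-25,0,0,0,0,1],[0,-15,0,0,0,0,1],[0,0,0,0,0,0,1],[0,0,0,0,0,0,1]]}}

```text
time: 19.5
eef_pos: [0.4598, 0.1074, 0.2963]
ee_rot: [[0.979, -0.0, 0.205], [-0.205, -0.0, 0.979], [-0.0, -1.0, -0.0]]
contact_force: [-0.5, 1.3, -0.4]
opening: 0.003
```

```bash
python3 - <<'E'
from h import *
s=manip.get_state();print(s['time'],s['contact_force'],inpress(s['eef_pos']))
C,im=wcam();cv2.imwrite("pics/w8.png",cv2.resize(im,(800,600))[:,:,::-1])
for l,z in(([(371,230),(437,230)],0),):pass
im=manip.grab_frame("scene");cv2.imwrite("pics/s8.png",cv2.resize(im[170:300,225:395],None,fx=4.7,fy=4.6)[:,:,::-1])
print(manip.get_state()['time'])
E
```

```text
19.5 [-0.50691036  1.3244694  -0.38808687] [-117.29761208   70.98702093  296.33647667]
19.6
```

View pics/w8.png

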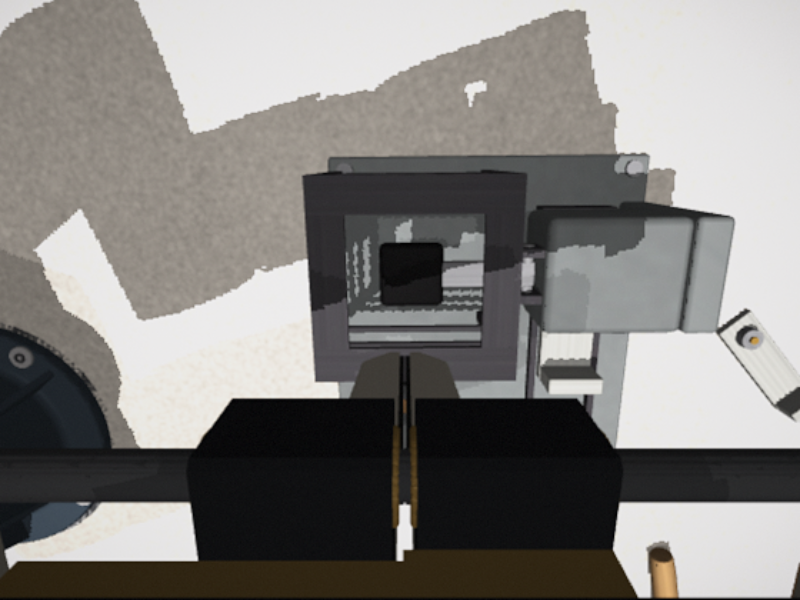

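View pics/s8.png

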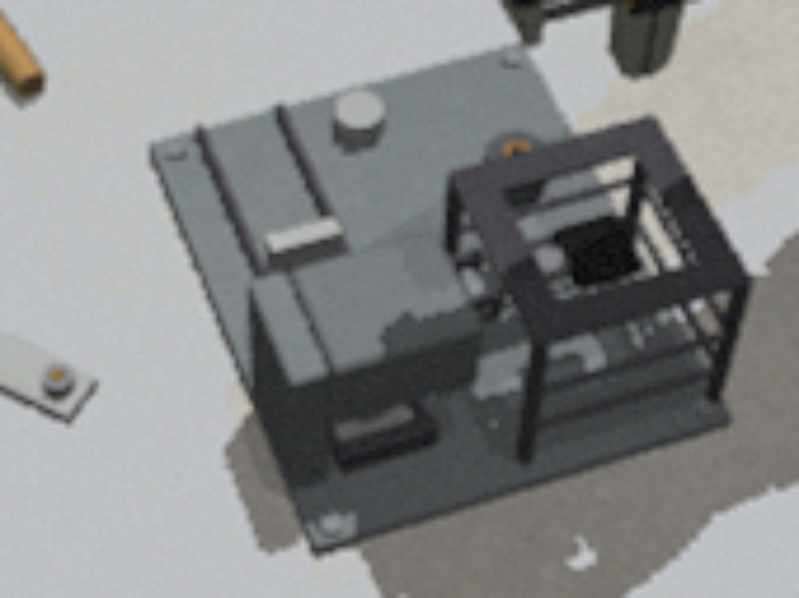

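The pad is level and back up at (411,273), and the sled block hasn't moved since it went home. The tin and spool are where they were. Handing in.

```bash
python3 - <<'E'
from workcell import manip
print(manip.sign_off(), manip.get_state()['time'])
E
```

```text
the job is handed in; nothing more can be done
the job is handed in; nothing more can be done
```

The job is done and handed in at about 20 s of the 54 s allowed.

- **Sled:** I pushed it about 74 mm with the shut fingertips. It moved at about 5 N, then the force jumped to 44 N and motion stopped. The nose then measured about 93 mm along the lane, against the stop at 94–96 mm from the top camera. A rougher estimate from the scene camera put the stop at 81–87 mm. I trusted the force jump and the top view over it.
- **Lever:** I reached down through the window with roughly 20 mm to spare at the closest side. The force rose steadily to about 10 N, then sharply at 24 mm of travel, which I took as the stop. It peaked briefly at 41 N at the wrist, with only the fingertips meant to be in contact. I then held the lever down for about 1.8 s at 22–23 N and released it straight up.
- **Last checks:** The last pictures show the lever pad level and back up, the sled still home, and the tin and grey spool where they were. I did not look again at the spools on the table, the cup or the brush, but the arm's path stayed well clear of them. The arm was clear of everything, with about 1 N on the wrist, which is the same as its noise.

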